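# Check the clutch lever of a bench-top dough sheeter

## Task

Check the dough sheeter's red hand clutch: press the lever from its outer side with the backs of the fingers towards the grip bar until it meets its stop, short of the bar, and keep it there for a second or two without forcing it. Then ease it back all the way out, keeping the fingers with it so that it does not snap back, and move clear. Do not pinch the lever, do not touch the grip bar, and leave the cutter, shaker and scraper where they are.

Things in the scene. Friction and masses are not known exactly. Their poses are not given: they have to be found in the camera images.
- sheeter: white and steel bench-top dough sheeter, fixed to the table, 220 x 240 mm foot (a grey motor box reaches 60 mm further on its -y side), 215 mm tall. Origin at the centre of its underside on the table; x to its back, y to the side on which the hand clutch sticks out, z up.
- bar_mid (a point): on the axis of the grip bar: a fixed level bar, black rubber sleeve 27 mm thick (bare ends 24 mm), that sticks out of the sheeter's +y side along its y, 140 mm above the table. This point is 265 mm from the sheeter's origin along y; the bar's free end is 100 mm further. The lever at its stop is level with and parallel to the bar, about 24 mm clear of it. Do not touch the bar.
- clutch_lever (a joint): angle of the red clutch lever about its upright pivot, rad: 0 = fully out (as it starts, held by its spring), 0.40 = against its stop, parallel to the grip bar. Pressing turns it clockwise seen from above. At the press point the spring takes about 3 N to start and 7 N at the stop; let go, the lever snaps back by itself.
- lever_pivot (a point): point on the lever's upright pivot axis, at its mid height (140 mm above the table), 45 mm from the bar's axis on the sheeter's -x side. The lever reaches 197 mm from it, rounded at the end (24 mm across).
- lever_press (a point): where to press: on the lever's outer face (away from the bar), at mid height, 140 mm from the pivot along the lever and 7 mm outward of its line. Moves with the lever, about 55 mm from out to stop. The blade is upright and flat, 10 mm thick, 30 mm tall (125 to 155 mm above the table, open below), with a thin black strip on its inner face, where the fingers must not push.
- cutter_mid (a point): round steel dough cutter, a ring 70 mm across and 40 mm tall, loose on the table; this is its centre. Leave alone.
- shaker_mid (a point): aluminium flour shaker, 56 mm across and 95 mm tall, loose; a point on its axis half-way up. Leave alone.
- scraper_mid (a point): bench scraper, steel blade 90 x 110 mm with a dark wooden handle along one edge, lying flat, 23 mm tall, loose; its centre. Leave alone.

How it is judged (in metres and radians):
On the way:
1. the lever is pressed in against its stop by the fingers and kept there for 0.8 s (value of joint clutch_lever above 0.365 rad and contact force between the fingers and clutch_lever above 2 N), for 0.8 s.
At the end, for the whole second after the job is handed in: the lever has been held against its stop (within 0.035 rad) by the fingers for at least 0.8 s, and is back fully out (within 0.03 rad) and still; cutter, shaker and scraper are within 25 mm of their places (value of joint clutch_lever below 0.03 rad and velocity of joint clutch_lever below 0.1 rad/s and distance of each of cutter_mid, shaker_mid, scraper_mid from where it was at the start of the episode below 0.025 m); the robot touches nothing.
It fails at once if the cutter, the shaker or the scraper is pushed or lifted more than 25 mm from its place (distance of any of cutter_mid, shaker_mid, scraper_mid from where it was at the start of the episode above 0.025 m).
It fails at once if the fingers push on the grip bar (more than 2 N) (contact force between the fingers and sheeter_c0 above 2 N or contact force between the fingers and sheeter_c1 above 2 N).
It fails at once if the fingers pinch the lever or push on its inner, bar-side face (more than 2 N) (contact force between the fingers and clutch_lever_c0 above 2 N).
It fails at once if the lever is forced (more than 45 N) (contact force between anything else and clutch_lever above 45 N).
It fails at once if the lever snaps back (returns faster than 4 rad/s) (velocity of joint clutch_lever below -4 rad/s).
It also fails if it takes over 45 s, if anything falls off the work surface, if the arm or the gripper's body presses on something with over 40 N, if the wrist force passes 120 N, or if a joint passes its speed limit or range.

## Robot

A 6-joint arm with a two-finger parallel gripper is mounted at the origin on the work surface. World frame = base frame: x ahead of the robot, y to its left, z up, the work surface at z = 0. Lengths are in m, angles in degrees, forces in N, time in s.
With the tool pointing down it reaches from about 0.4 to 0.825 m from the base axis. Payload 7 kg.
Tool frame: the origin (TCP) lies between the finger pads; the fingertips stand 19 mm ahead of it and the grasp point (between the pads) is the TCP; z points along the fingers, y is the line along which they close (so a half turn about z gives the same grasp; the last joint's range is limited). The gripper opens to 88 mm and grips with 3 to 60 N. Pads are 19 mm wide; open, the fingers measure 130 mm over their backs; the gripper's body (78 mm by 193 mm) begins 47 mm behind the grasp point.
Start: joints at [91.45, 20.546, 0.682, 0, -70.136, -16.507], TCP at [0.175, 0.652, 0.246] pointing down, gripper open.
Joint ranges: [-176.03, 176.03], [-82.01, 121.73], [-58.28, 71.71], [-173.87, 95.51], [-174.79, -0.11], [-173.66, 173.66]. Speed limits (degrees/s): [136.94, 136.94, 172.46, 180, 180, 180].

## Interface

Orientations are given as [roll, pitch, yaw] about the fixed x, y, z axes, in that order (R = Rz(yaw) Ry(pitch) Rx(roll)).
In Python, from plant import get_obs, snapshot, close_job, spot_in, spot_point gives the robot as it stands.
- The arm moves only by the tool play_rows, never from a script. Its argument "plan" is a list of rows, each a list of 6 numbers: the shift along the tool's x, y, z in cm, then the turn, a rotation vector about the tool's x, y, z in degrees. A call has 1 to 20 rows; each row shifts and turns the commanded pose from where the row before left it, along the tool's axes as they then stand; what a row does not reach is not made up. A row lasts 1/12 s, in which the tool goes at most 41.7 mm and 7.16 degrees, less where a joint would pass 70% of its speed; a pose out of reach is approached as far as the arm can. A call is refused whole if a number of a shift passes 4.17 or a number of a turn 7.16, either way. A call with a gripper value outside its range is refused whole. "grip" is the finger opening in cm, from 0 to 8.76, set as the call begins (left out, the last holds). The fingers move at their own pace and stop on an object; the grip force is fixed at half the most. Time passes only in rows, so rows that do not move let the fingers close. It gives the time, the measured TCP pose, the force, the opening and the grip force at its end, in the units of the state.
- get_obs(): the state, without advancing time (a new reading comes with each control period).
- snapshot(name): name is "scene" or "top" or "wrist"; returns a dict with "frame" (384x512x3 uint8, red, green, blue), "fx", "fy", "cx", "cy" (pixels), "k1" (the pictures are not rectified: a ray, as slopes to the right and down, at radius r is drawn at 1 + k1 r^2 times it, then the intrinsics apply), "position" and "attitude" of the camera in the world. Camera axes: x right, y down, z forward; pixel columns grow to the right and rows downward; lengths in m; the calibration is good to about 2 mm. A picture is of the moment at which its call begins. There is no depth.
- close_job(): hands the job in; it is judged then, once.
Trained networks look in the newest picture that a camera, given by its name, has taken for a name from the list of things; names that differ only in an ending like _2 or _b are one class to them, and where a whole thing is asked for, a point or a joint stands for the part that bears it (a point fixed in the world has none). Each returns a list of dicts, best first, with "score" (0 to 1); they miss things now and then, are a little off and sometimes report something else, mostly with a low value. They report only what shows in the picture. A call takes as long as a camera call.
- spot_in(camera, thing): "position" ([x, y, z] in m, in world coordinates, good to about 4 mm: the middle of the surface that is visible of it).
- spot_point(camera, thing): "position" ([x, y, z] in m, in world coordinates, good to about 4 mm: a listed point, or the origin of a listed thing).
The state is a dict: "clock": time; "joint_pos": joint angles; "qvel": joint speeds; "tau": joint torques, N m; "tool_pos": TCP position; "orientation": TCP orientation; "force": force on the tool from outside, world axes, zero at the start; "moment": the same for the moment, N m; "opening": finger opening in m; "gripper_force": force on a finger pad.
Only numpy, scipy, OpenCV 4.12 (cv2) and the standard library are available. Lean on these libraries where they do the work, as an engineer would, in place of code of your own. Each camera call takes 0.05 s, during which the arm holds its last target. There are 200 camera calls.

## Working session

There is one attempt and no reset: what is moved stays moved. The work goes in short steps, Python scripts to look and compute and a tool call to move; the robot and the scene stay as the last step left them, time stands still between calls to the robot, and variables do not carry over. Pictures are saved under pics/ and viewed, at most 10 in all, crops included, and the job is handed in when it is done.

Besides the shell and the picture viewer there is one more tool, called after "Request:" as name(argument=value, ...), one argument or row to a line, values as JSON. play_rows: Moves the arm, as the interface text tells. Its arguments: {"type":"object","properties":{"plan":{"type":"array","items":{"type":"array","items":{"type":"number"}}},"grip":{"type":"number"}},"required":["plan"]}

```bash
mkdir -p pics
python3 - <<'E'
from plant import *
import cv2,numpy as np
o=get_obs();print(o['clock'],o['tool_pos'],o['orientation'],o['opening'],o['force'])
ims=[]
for c in('scene','top'):
    s=snapshot(c);ims.append(s['frame'][:,:,::-1]);print(c,s['position'])
    for t in('sheeter','bar_mid','lever_pivot','lever_press','cutter_mid','shaker_mid','scraper_mid'):
        r=spot_point(c,t)[:2];print(t,[(np.round(q['position'],3).tolist(),round(q['score'],2)) for q in r])
v=np.vstack(ims);cv2.imwrite('pics/a.png',cv2.resize(ims[0],(800,600)));cv2.imwrite('pics/b.png',cv2.resize(ims[1],(800,600)))
E
```

```text
0.0 [0.17525192 0.65135286 0.24459397] [ 1.79900262e+02 -1.07883722e-02 -1.50605421e+01] 0.08775248237875294 [-0.14126511 -0.73250429  0.63490705]
scene [ 1.03229969 -0.21935114  0.81149587]
sheeter [([0.602, -0.275, 0.001], 0.89)]
bar_mid [([0.713, -0.035, 0.14], 0.97)]
lever_pivot [([0.629, -0.119, 0.139], 0.59), ([0.504, 0.045, 0.011], 0.32)]
lever_press [([0.626, 0.023, 0.141], 0.81)]
cutter_mid [([0.781, 0.158, 0.018], 0.65)]
shaker_mid [([0.817, -0.039, 0.051], 0.92)]
scraper_mid [([0.504, 0.044, 0.008], 0.75), ([0.599, -0.278, 0.002], 0.38)]
top [0.3856932  0.03117124 1.01538178]
sheeter [([0.602, -0.274, -0.0], 0.56)]
bar_mid [([0.715, -0.034, 0.137], 0.64)]
lever_pivot [([0.629, -0.124, 0.143], 0.84)]
lever_press [([0.624, 0.016, 0.14], 0.87)]
cutter_mid [([0.784, 0.161, 0.023], 0.61)]
shaker_mid [([0.818, -0.036, 0.051], 0.85)]
scraper_mid [([0.505, 0.039, 0.013], 0.94)]
```

View pics/a.png

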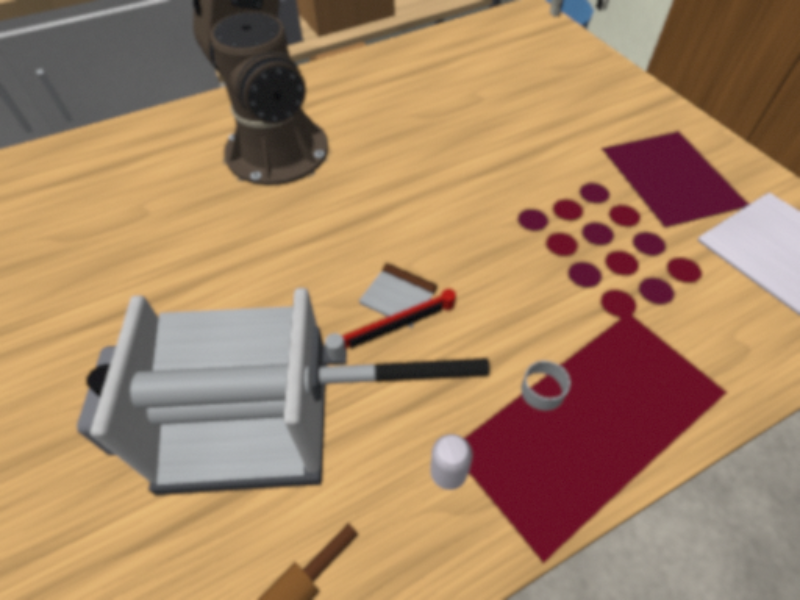

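View pics/b.png

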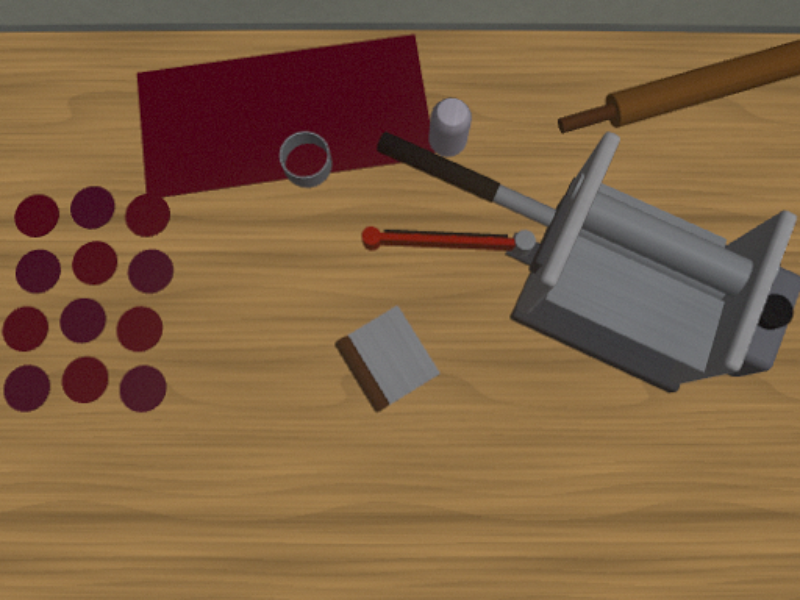

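The lever is red, with its tip at (372,237) and pivot at (522,243) in the top view. The black bar lies beyond it, from (385,143) to (540,208), and the scraper is below at (388,360). The network points fit the given geometry: sheeter yaw is about -25°, the pivot at (0.627,-0.121) and the press point at (0.625,0.019). I'll swing over to the outer side with the fingers closed and yaw at about -92°.

Request:
play_rows(
  plan=[
    [1.96,0.22,0,0,0,1.925],
    [1.96,0.22,0,0,0,1.925],
    [1.96,0.22,0,0,0,1.925],
    [1.96,0.22,0,0,0,1.925],
    [1.96,0.22,0,0,0,1.925],
    [1.96,0.22,0,0,0,1.925],
    [1.96,0.22,0,0,0,1.925],
    [1.96,0.22,0,0,0,1.925],
    [1.96,0.22,0,0,0,1.925],
    [1.96,0.22,0,0,0,1.925],
    [1.96,0.22,0,0,0,1.925],
    [1.96,0.22,0,0,0,1.925],
    [1.96,0.22,0,0,0,1.925],
    [1.96,0.22,0,0,0,1.925],
    [1.96,0.22,0,0,0,1.925],
    [1.96,0.22,0,0,0,1.925],
    [1.96,0.22,0,0,0,1.925],
    [1.96,0.22,0,0,0,1.925],
    [1.96,0.22,0,0,0,1.925],
    [1.96,0.22,0,0,0,1.925],
  ],
  grip=0,
)

```text
clock: 2.47
tool_pos: [0.4736, 0.4035, 0.2456]
orientation: [-180.0, 0.0, -53.7]
force: [0.1, -0.5, 0.3]
opening: 0.0005
gripper_force: 0.0
```

Request:
play_rows(
  plan=[
    [1.96,0.22,0,0,0,1.925],
    [1.96,0.22,0,0,0,1.925],
    [1.96,0.22,0,0,0,1.925],
    [1.96,0.22,0,0,0,1.925],
    [1.96,0.22,0,0,0,1.925],
    [1.96,0.22,0,0,0,1.925],
    [1.96,0.22,0,0,0,1.925],
    [1.96,0.22,0,0,0,1.925],
    [1.96,0.22,0,0,0,1.925],
    [1.96,0.22,0,0,0,1.925],
    [1.96,0.22,0,0,0,1.925],
    [1.96,0.22,0,0,0,1.925],
    [1.96,0.22,0,0,0,1.925],
    [1.96,0.22,0,0,0,1.925],
    [1.96,0.22,0,0,0,1.925],
    [1.96,0.22,0,0,0,1.925],
    [1.96,0.22,0,0,0,1.925],
    [1.96,0.22,0,0,0,1.925],
    [1.96,0.22,0,0,0,1.925],
    [1.96,0.22,0,0,0,1.925],
  ],
)

```text
clock: 4.13
tool_pos: [0.5517, 0.0244, 0.2457]
orientation: [-180.0, 0.0, -92.2]
force: [0.0, 0.9, -0.6]
opening: 0.0003
gripper_force: 0.0
```

Request:
play_rows(
  plan=[
    [0,0,0.9,0,0,0],
    [0,0,0.9,0,0,0],
    [0,0,0.9,0,0,0],
    [0,0,0.9,0,0,0],
    [0,0,0.9,0,0,0],
    [0,0,0.9,0,0,0],
    [0,0,0.9,0,0,0],
    [0,0,0.9,0,0,0],
    [0,0,0.9,0,0,0],
    [0,0,0.9,0,0,0],
    [0,0,0.9,0,0,0],
    [0,0,0.9,0,0,0],
    [0,0,0,0,0,0],
    [0,0,0,0,0,0],
  ],
)

```text
clock: 5.3
tool_pos: [0.5516, 0.0251, 0.137]
orientation: [179.9, -0.0, -92.1]
force: [-0.8, -0.7, 0.7]
opening: 0.0002
gripper_force: 0.0
```

Run:
```python
from plant import *
import cv2,numpy as np
o=get_obs();print(o['clock'],o['tool_pos'],o['orientation'],o['force'])
for c in('scene','wrist'):
    s=snapshot(c);cv2.imwrite(f'pics/c_{c}.png',cv2.resize(s['frame'][:,:,::-1],(800,600)))
    for t in('lever_pivot','lever_press'):
        print(c,t,[(np.round(q['position'],3).tolist(),round(q['score'],2)) for q in spot_point(c,t)[:1]])
```

```text
5.3 [0.55160166 0.02513794 0.13701354] [ 1.79940952e+02 -3.31141404e-02 -9.20565962e+01] [-0.77607127 -0.66778227  0.65957032]
scene lever_pivot [([0.626, -0.117, 0.139], 0.97)]
scene lever_press [([0.625, 0.024, 0.141], 0.96)]
wrist lever_pivot []
wrist lever_press [([0.624, 0.02, 0.145], 0.61)]
```

View pics/c_scene.png

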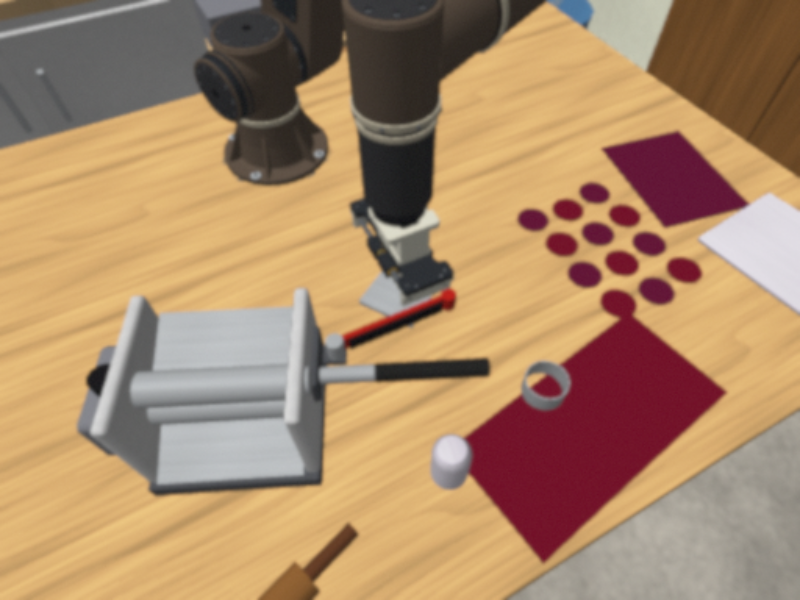

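View pics/c_wrist.png

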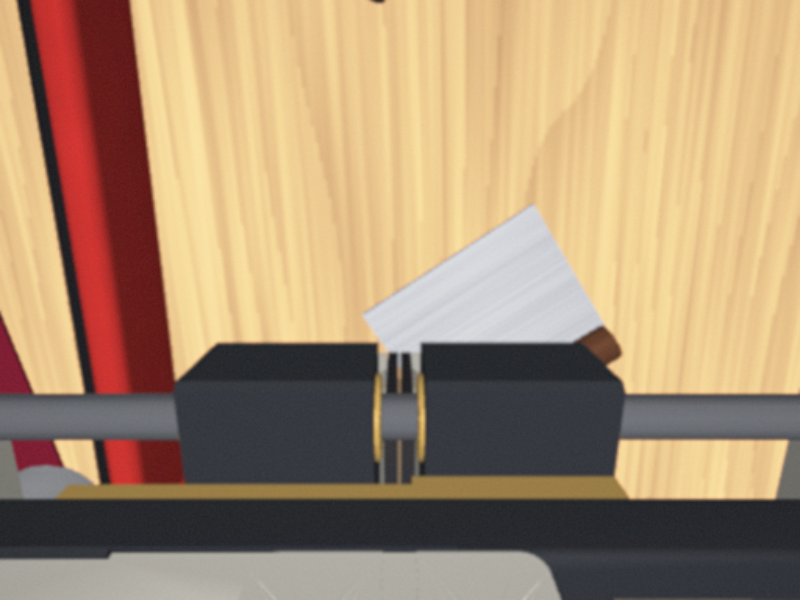

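The scene view shows the fingers on the outer side of the lever, and the wrist view shows the lever on the tool's -y side (columns 40-170). The scraper lies well below. I'll approach until contact.

Request:
play_rows(
  plan=[
    [0,-0.6,0,0,0,0],
    [0,-0.6,0,0,0,0],
    [0,-0.6,0,0,0,0],
    [0,-0.6,0,0,0,0],
    [0,-0.6,0,0,0,0],
    [0,-0.6,0,0,0,0],
    [0,-0.3,0,0,0,0],
    [0,-0.3,0,0,0,0],
    [0,0,0,0,0,0],
    [0,0,0,0,0,0],
  ],
)

```text
clock: 6.43
tool_pos: [0.5937, 0.0237, 0.1374]
orientation: [180.0, -0.0, -92.1]
force: [-0.3, -1.4, 0.4]
opening: 0.0002
gripper_force: 0.0
```

Request:
play_rows(
  plan=[
    [0,-0.15,0,0,0,0],
    [0,-0.15,0,0,0,0],
    [0,-0.15,0,0,0,0],
    [0,-0.15,0,0,0,0],
    [0,0,0,0,0,0],
    [0,0,0,0,0,0],
  ],
)

```text
clock: 6.93
tool_pos: [0.5998, 0.0236, 0.1375]
orientation: [180.0, 0.0, -92.1]
force: [0.8, -0.7, -0.9]
opening: 0.0005
gripper_force: 0.0
```

Request:
play_rows(
  plan=[
    [0,-0.15,0,0,0,0],
    [0,-0.15,0,0,0,0],
    [0,-0.15,0,0,0,0],
    [0,-0.15,0,0,0,0],
    [0,0,0,0,0,0],
    [0,0,0,0,0,0],
  ],
)

```text
clock: 7.43
tool_pos: [0.6058, 0.0233, 0.1375]
orientation: [180.0, -0.0, -92.1]
force: [-0.2, -0.0, -0.1]
opening: 0.0003
gripper_force: 0.0
```

Request:
play_rows(
  plan=[
    [0,-0.15,0,0,0,0],
    [0,-0.15,0,0,0,0],
    [0,-0.15,0,0,0,0],
    [0,0,0,0,0,0],
    [0,0,0,0,0,0],
  ],
)

```text
clock: 7.85
tool_pos: [0.61, 0.0232, 0.1374]
orientation: [180.0, -0.0, -92.1]
force: [-3.7, 1.3, 0.4]
opening: 0.0005
gripper_force: 1.9
```

Request:
play_rows(
  plan=[
    [0,-0.15,0,0,0,0],
    [0,-0.15,0,0,0,0],
    [0,-0.15,0,0,0,0],
    [0,0,0,0,0,0],
    [0,0,0,0,0,0],
  ],
)

```text
clock: 8.27
tool_pos: [0.6148, 0.023, 0.1374]
orientation: [180.0, -0.0, -92.1]
force: [-4.6, 1.3, 0.5]
opening: 0.0007
gripper_force: 2.0
```

Contact is at x of about 0.609, and the spring force reads about 4 N. Next I follow the lever's arc.

Request:
play_rows(
  plan=[
    [-0.04,-0.25,0,0,0,1.15],
    [-0.04,-0.25,0,0,0,1.15],
    [-0.04,-0.25,0,0,0,1.15],
    [-0.04,-0.25,0,0,0,1.15],
    [-0.04,-0.25,0,0,0,1.15],
    [-0.04,-0.25,0,0,0,1.15],
    [-0.04,-0.25,0,0,0,1.15],
    [-0.04,-0.25,0,0,0,1.15],
    [-0.04,-0.25,0,0,0,1.15],
    [-0.04,-0.25,0,0,0,1.15],
    [-0.04,-0.25,0,0,0,1.15],
    [-0.04,-0.25,0,0,0,1.15],
    [-0.04,-0.25,0,0,0,1.15],
    [-0.04,-0.25,0,0,0,1.15],
    [-0.04,-0.25,0,0,0,1.15],
    [-0.04,-0.25,0,0,0,1.15],
    [0,0,0,0,0,0],
  ],
)

```text
clock: 9.68
tool_pos: [0.655, 0.0216, 0.1374]
orientation: [179.9, -0.0, -110.6]
force: [-6.7, -0.1, 2.2]
opening: 0.0006
gripper_force: 3.3
```

Request:
play_rows(
  plan=[
    [-0.04,-0.25,0,0,0,1.0],
    [-0.04,-0.25,0,0,0,1.0],
    [0,0,0,0,0,0],
    [0,0,0,0,0,0],
  ],
)

```text
clock: 10.02
tool_pos: [0.6596, 0.0206, 0.1374]
orientation: [179.9, -0.1, -112.5]
force: [-7.1, -0.4, 3.0]
opening: 0.0008
gripper_force: 3.4
```

Request:
play_rows(
  plan=[
    [-0.02,-0.13,0,0,0,0.5],
    [-0.02,-0.13,0,0,0,0.5],
    [0,0,0,0,0,0],
    [0,0,0,0,0,0],
  ],
)

```text
clock: 10.35
tool_pos: [0.6621, 0.02, 0.1374]
orientation: [179.9, -0.1, -113.5]
force: [-7.4, 0.1, 2.0]
opening: 0.0005
gripper_force: 3.5
```

Request:
play_rows(
  plan=[
    [-0.02,-0.13,0,0,0,0.5],
    [0,0,0,0,0,0],
    [0,0,0,0,0,0],
  ],
)

```text
clock: 10.6
tool_pos: [0.6633, 0.0196, 0.1374]
orientation: [179.9, -0.1, -114.0]
force: [-7.4, -0.4, 2.3]
opening: 0.0002
gripper_force: 3.5
```

Request:
play_rows(
  plan=[
    [0,-0.1,0,0,0,0.3],
    [0,0,0,0,0,0],
    [0,0,0,0,0,0],
  ],
)

```text
clock: 10.85
tool_pos: [0.664, 0.0194, 0.1374]
orientation: [179.9, -0.0, -114.3]
force: [-7.9, 0.8, 2.8]
opening: 0.0003
gripper_force: 4.3
```

Request:
play_rows(
  plan=[
    [0,-0.1,0,0,0,0.2],
    [0,0,0,0,0,0],
    [0,0,0,0,0,0],
  ],
)

```text
clock: 11.1
tool_pos: [0.6642, 0.0194, 0.1374]
orientation: [179.8, -0.1, -114.5]
force: [-11.6, 3.9, 4.1]
opening: 0.0001
gripper_force: 6.3
```

Request:
play_rows(
  plan=[
    [0,-0.05,0,0,0,0],
    [0,0,0,0,0,0],
    [0,0,0,0,0,0],
  ],
)

```text
clock: 11.35
tool_pos: [0.6643, 0.0193, 0.1373]
orientation: [179.8, -0.1, -114.5]
force: [-12.9, 4.7, 5.6]
opening: 0.0008
gripper_force: 7.3
```

The position has stopped and the force has risen to about 14 N, so the lever is at its stop. I'll hold it there and check.

Request:
play_rows(
  plan=[
    [0,0,0,0,0,0],
    [0,0,0,0,0,0],
    [0,0,0,0,0,0],
    [0,0,0,0,0,0],
    [0,0,0,0,0,0],
    [0,0,0,0,0,0],
    [0,0,0,0,0,0],
    [0,0,0,0,0,0],
    [0,0,0,0,0,0],
    [0,0,0,0,0,0],
    [0,0,0,0,0,0],
    [0,0,0,0,0,0],
    [0,0,0,0,0,0],
    [0,0,0,0,0,0],
    [0,0,0,0,0,0],
    [0,0,0,0,0,0],
  ],
)

```text
clock: 12.68
tool_pos: [0.6643, 0.0193, 0.1374]
orientation: [179.8, -0.1, -114.5]
force: [-12.6, 4.7, 6.0]
opening: 0.0
gripper_force: 7.2
```

Run:
```python
from plant import *
import cv2,numpy as np
o=get_obs();print(o['clock'],o['tool_pos'],o['force'])
s=snapshot('scene');cv2.imwrite('pics/d.png',cv2.resize(s['frame'][130:290,130:340,::-1],(787,600)))
for t in('lever_press',):
    print(t,[(np.round(q['position'],3).tolist(),round(q['score'],2)) for q in spot_point('scene',t)[:1]])
```

```text
12.6833 [0.6642724  0.01930676 0.13736955] [-12.57591789   4.70177286   6.01105142]
lever_press []
```

View pics/d.png

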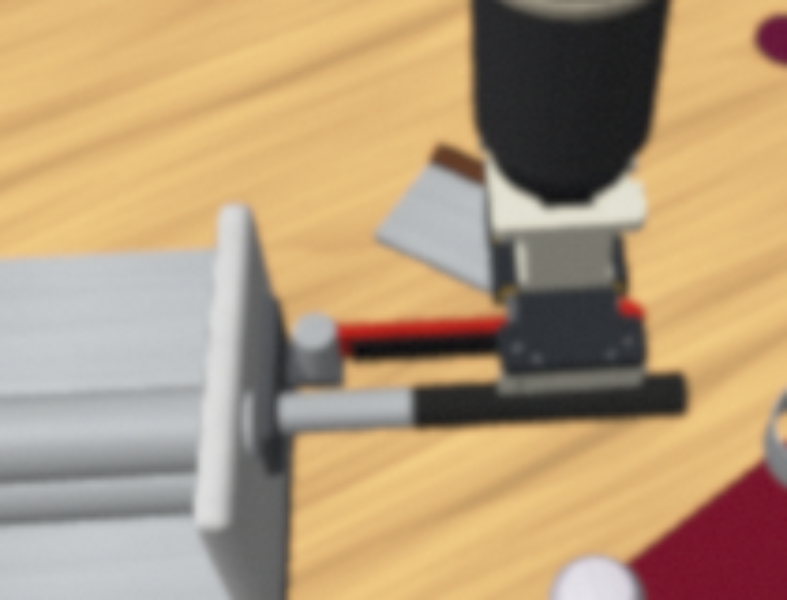

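The crop shows the lever (y≈335) parallel to the bar (y≈400) and a clear gap between them, so it is at its stop. I'll ease it back along the same arc.

Request:
play_rows(
  plan=[
    [0.02,0.2,0,0,0,-0.8],
    [0.04,0.25,0,0,0,-1.1],
    [0.04,0.25,0,0,0,-1.1],
    [0.04,0.25,0,0,0,-1.1],
    [0.04,0.25,0,0,0,-1.1],
    [0.04,0.25,0,0,0,-1.1],
    [0.04,0.25,0,0,0,-1.1],
    [0.04,0.25,0,0,0,-1.1],
    [0.04,0.25,0,0,0,-1.1],
    [0.04,0.25,0,0,0,-1.1],
    [0.04,0.25,0,0,0,-1.1],
    [0.04,0.25,0,0,0,-1.1],
    [0.04,0.25,0,0,0,-1.1],
    [0.04,0.25,0,0,0,-1.1],
    [0.04,0.25,0,0,0,-1.1],
    [0.04,0.25,0,0,0,-1.1],
    [0.04,0.25,0,0,0,-1.1],
    [0.04,0.25,0,0,0,-1.1],
    [0.04,0.25,0,0,0,-1.1],
    [0.04,0.25,0,0,0,-1.1],
  ],
)

```text
clock: 14.45
tool_pos: [0.6164, 0.0233, 0.1375]
orientation: [180.0, -0.0, -92.7]
force: [-4.5, -1.5, -0.6]
opening: 0.0008
gripper_force: 1.9
```

Request:
play_rows(
  plan=[
    [0,0.2,0,0,0,0],
    [0,0.2,0,0,0,0],
    [0,0.15,0,0,0,0],
    [0,0.15,0,0,0,0],
    [0,0.15,0,0,0,0],
    [0,0.15,0,0,0,0],
    [0,0.15,0,0,0,0],
    [0,0.15,0,0,0,0],
    [0,0.15,0,0,0,0],
    [0,0,0,0,0,0],
  ],
)

```text
clock: 15.28
tool_pos: [0.6026, 0.0244, 0.138]
orientation: [-179.9, 0.0, -92.7]
force: [-0.6, -0.4, 0.4]
opening: 0.0007
gripper_force: 0.0
```

Contact is off. I'll back away and raise the tool clear.

Request:
play_rows(
  plan=[
    [0,0.4,0,0,0,0],
    [0,0.8,0,0,0,0],
    [0,0.8,0,0,0,0],
    [0,0.8,0,0,0,0],
    [0,0.8,0,0,0,0],
    [0,0.8,0,0,0,0],
    [0,0.8,0,0,0,0],
    [0,0.4,0,0,0,0],
    [0,0,-0.8,0,0,0],
    [0,0,-1,0,0,0],
    [0,0,-1,0,0,0],
    [0,0,-1,0,0,0],
    [0,0,-1,0,0,0],
    [0,0,-1,0,0,0],
    [0,0,-1,0,0,0],
    [0,0,-1,0,0,0],
    [0,0,-1,0,0,0],
    [0,0,0,0,0,0],
    [0,0,0,0,0,0],
    [0,0,0,0,0,0],
  ],
)

```text
clock: 16.95
tool_pos: [0.5459, 0.0268, 0.2251]
orientation: [180.0, 0.0, -92.8]
force: [-0.1, -0.7, -0.5]
opening: 0.0007
gripper_force: 0.0
```

Run:
```python
from plant import *
import numpy as np
o=get_obs();print(o['clock'],o['tool_pos'],o['force'],np.abs(o['qvel']).max())
snapshot('scene')
for t in('lever_press','cutter_mid','shaker_mid','scraper_mid'):
    print(t,[(np.round(q['position'],3).tolist(),round(q['score'],2)) for q in spot_point('scene',t)[:1]])
```

```text
16.95 [0.54586239 0.02678254 0.22514005] [-0.11002432 -0.67587836 -0.5082076 ] 0.4298229135759777
lever_press [([0.627, 0.021, 0.142], 0.62)]
cutter_mid [([0.782, 0.16, 0.017], 0.87)]
shaker_mid [([0.818, -0.04, 0.048], 0.6)]
scraper_mid [([0.505, 0.045, 0.013], 0.77)]
```

```bash
python3 -c "
from plant import *
print(close_job())"
```

```text
the job is handed in; nothing more can be done
None
```

The job is handed in: I pressed the clutch lever to its stop, held it about 1.5 s at roughly 15 N, and eased it fully back out with the fingers on it. A last camera check put the lever, cutter, shaker and scraper back at their starting places within measuring error; the hand-in gave no verdict.

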